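Prime the refilled spirit dispenser and shut its lid

ROBOT

A 7-joint arm with a two-finger parallel gripper is mounted at the origin on the work surface. World frame = base frame: x ahead of the robot, y to its left, z up, the work surface at z = 0. Lengths are in m, angles in rad, forces in N, time in s.
With the tool pointing down it reaches from about 0.4 to 0.9 m from the base axis. Payload 5.5 kg.
Tool frame: the origin (TCP) lies midway between the tips of the shut fingers; the grasp point (between the pads) lies 19 mm behind it (manip.grip_depth is the distance from the TCP to the grasp point, in m); z points along the fingers, x is the direction in which the jaws open and shut, and the axes are right-handed (so a half turn about z gives the same grasp; the last joint's range is limited). The gripper opens to 92 mm and grips with 3 to 60 N. Pads are 19 mm wide; open, the fingers measure 130 mm over their backs; the gripper's body (75 mm by 190 mm) begins 47 mm behind the grasp point.
Start: joints at [1.435, 0.501, -0.427, 1.55, 0.221, 1.138, -0.21], TCP at [0.252, -0.599, 0.227] pointing down, gripper open.
Joint ranges: [-2.88, 2.88], [-0.31, 2.03], [-1.54, 1.56], [0.2, 2.42], [-1.41, 4.55], [0.19, 2.02], [-2.57, 2.57]. Speed limits (rad/s): [2.57, 2.57, 3.14, 3.14, 3.14, 3.14, 3.14].

INTERFACE

Orientations are given as a unit quaternion [x, y, z, w].
In Python, from bench import manip, effector, viewer gives the robot as it stands. Calls block until the motion is done:
- manip.move_pose(position, orientation): joint-space move of the TCP to a pose.
- manip.servo_line(position, ori=None, vel=0.15): straight line of the TCP; ori=None keeps the orientation; vel is the mean speed in m/s.
- manip.movej(angles): joint-space move.
- effector.open_jaws() and effector.close(f_grip=None): open the fingers fully, or close them until they stop; f_grip is the grip in N (None keeps the last).
- manip.sleep(seconds).
- manip.solve_ik(position, orientation): joint angles nearest the present ones, or None.
- viewer.get_image(name): name is "side" or "top"; returns the picture (384x512x3 uint8, red, green, blue); there is no depth.
- viewer.get_calibration(name): a dict with "vfov" (degrees; the focal length in pixels is half the picture's height over the tangent of half this angle, whatever the lens; pixels are square), "cx", "cy" (the principal point, pixels), "eye" and "attitude" of the camera in the world. Camera axes: x right, y down, z forward; pixel columns grow to the right and rows downward; lengths in m; the calibration is good to about 2 mm. A picture is of the moment at which its call begins. get_calibration takes no time and is no camera call.
A pose or a line that the arm cannot do raises manip.PlanningError and nothing moves.
- manip.hand_in(): hands the job in, once; it reports no verdict.
Readings, each from a call of its own:
- manip.current_clock(): time.
- manip.current_q(): joint angles.
- manip.current_joint_velocities(): joint speeds.
- manip.current_tau(): joint torques, N m.
- manip.current_tool_pos(): TCP position.
- manip.current_tcp_rot(): TCP orientation.
- manip.current_force(): force on the tool from outside, world axes, zero at the start.
- manip.current_wrist_torque(): the same for the moment, N m.
- manip.current_finger_gap(): finger opening in m.
Only numpy, scipy, OpenCV 4.12 (cv2) and the standard library are available. Lean on these libraries where they do the work, as an engineer would, in place of code of your own. Each camera call takes 0.05 s, during which the arm holds its last target.

TASK

The amber spirit dispenser on the doctor's desk has just been refilled. Prime it with a full press of the white pump dish, right down to its stop, and let the dish spring all the way back up; then flip the blue lid over and press it fully shut so that the spirit does not evaporate. Leave everything else on the desk where it stands.

Things in the scene. Friction and masses are not known exactly. Their poses are not given: they have to be found in the camera images.
- station: The spirit dispenser in its holder, fixed to the desk: square steel base plate 110 x 110 x 4 mm with a steel cup 79 mm across and 38 mm high, an amber bottle 73 mm across in it, and a white screw collar 66 mm across whose flat top is 115 mm above the desk. Origin on the bottle's upright axis at desk height; z up. Its x axis points from the bottle's axis to the lid's hinge (the back of the dispenser), y to the left of that. It does not move.
- pump (a joint): How far the white pump dish is pressed down: 0 = up (at rest), 0.009 m = at its bottom stop. A spring pushes it up: it starts to move at about 4 N and needs about 10 N at the stop; released, it returns by itself.
- pump_dish (a point): Centre of the round floor of the pump dish. The white pump dish is 52 mm across outside, its floor 46 mm across, and its rim stands 3 mm above the floor. It lies on the bottle's axis; at rest the floor is 126 mm above the desk. The point moves down with the dish. Its z axis points up.
- lid (a joint): Opening angle of the blue flip lid: 0 = shut, flat on the collar; 1.57 = standing on edge behind the dish; it opens to 2.3 rad and starts between 1.75 and 2.1 rad. Standing on edge it rises 78 mm above the hinge (tab included); leaning back, no part of it reaches farther than 105 mm behind the bottle's axis. The hinge is stiff: the lid stays where it is left, and takes about 1 N at its far rim to move. There is no latch.
- lid_top (a point): Centre of the outer (closed) face of the blue lid, a round cap 68 mm across and 22 mm deep with a small thumb tab 8 mm long at the rim opposite the hinge. When shut this point is on the bottle's axis, 137 mm above the desk. The lid's own z axis points out of this face (up when shut, backwards, away from the dish, when open).
- lid_hinge (a point): Middle of the lid's hinge line, at the back of the collar, 36 mm from the bottle's axis and 115 mm above the desk. The hinge line is level and runs along the station's y axis. In the lid's frame (x from the thumb tab to the hinge when shut) lid_top is 36 mm to -x and 22 mm to +z of it.
- drink: Bystander: clear drinking bottle with a pink sleeve and lid, 64 mm across, 166 mm tall, standing loose beside the dispenser. Origin at the centre of its underside.
- cream: Bystander: white hand-cream tube standing on its green cap, 40 mm across at the cap, 47 mm wide at the top, 137 mm tall, loose. Origin at the centre of its underside.
- stapler: Bystander: grey and white stapler, 130 x 34 x 46 mm, loose. Origin at the centre of its underside, x along its length.
Mind the look-alikes: they are no part of the job. There is more than one size of the station; the one meant has the size given above.

How it is judged:
On the way, in this order (a step that is already met when the one before it is completed fails the run):
1. the pump dish is pressed right down (within 1.5 mm of its stop) with the lid open (value of joint pump above 0.0075 m and value of joint lid above 0.8 rad), for 0.05 s.
2. the pump dish is all the way up again (within 1.5 mm) with the lid still open (value of joint pump below 0.0015 m and value of joint lid above 0.8 rad), for 0.05 s.
3. the lid is shut (within 0.06 rad, a gap of 4 mm at the tab) (value of joint lid below 0.06 rad), for 0.2 s.
At the end, for the whole second after the job is handed in: The blue lid is shut (within 0.06 rad) over the pump dish, which is up (within 1.5 mm); the drinking bottle and the cream tube still stand upright, and they and the stapler are within 30 mm of where they were (value of joint lid below 0.06 rad and value of joint pump below 0.0015 m and distance of each of drink, cream, stapler from where it was at the start of the episode below 0.03 m and angle between each of drink, cream's own z axis and vertical below 0.2 rad); the robot touches nothing.
It fails at once if the drinking bottle or the cream tube is knocked over (angle between any of drink, cream's own z axis and vertical above 0.5 rad).
It fails at once if a bystander is shoved more than 30 mm (distance of any of drink, cream, stapler from where it was at the start of the episode above 0.03 m).
It also fails if it takes over 40 s, if anything falls off the work surface, if the arm or the gripper's body presses on something with over 40 N, if the wrist force passes 120 N, or if a joint passes its speed limit or range.

## Working session

There is one attempt and no reset: what is moved stays moved. The work goes in short steps, each a Python script; the robot and the scene stay as the last script left them, time stands still between calls to the robot, and variables do not carry over. Pictures are saved under pics/ and viewed, and the job is handed in when it is done.

```bash
mkdir -p pics; ls
python3 - <<'E'
from bench import manip, effector, viewer
import cv2
for n in("side","top"):
    im=viewer.get_image(n); cv2.imwrite(f"pics/{n}0.png",im[:,:,::-1]); print(n,viewer.get_calibration(n))
print(manip.current_clock(),manip.current_tool_pos(),manip.current_tcp_rot(),manip.current_finger_gap())
E
```

```text
pics
side {'vfov': 47.165729788218584, 'cx': 258.05637084884154, 'cy': 196.7267137181853, 'eye': array([-0.17218116,  0.75024071,  0.71698368]), 'attitude': array([-0.35356204,  0.80144819, -0.44613166,  0.18341545])}
top {'vfov': 44.04845750104065, 'cx': 256.0005298854153, 'cy': 198.09374254836666, 'eye': array([0.43685382, 0.07964099, 1.31155999]), 'attitude': array([ 0.71159452, -0.70186321,  0.01898203, -0.02570898])}
0.1 [ 0.25209957 -0.59843708  0.22579021] [ 8.33178847e-01 -5.53002941e-01 -7.24112752e-04 -4.81999428e-04] 0.0918147707560064
```

View pics/side0.png

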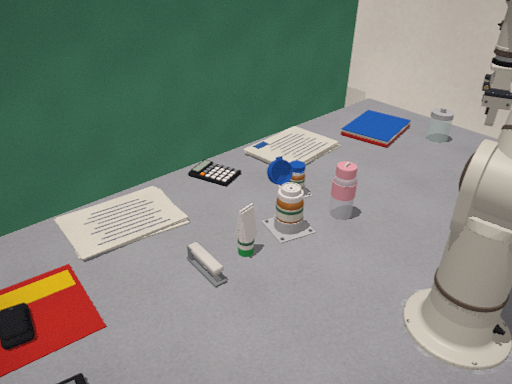

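View pics/top0.png

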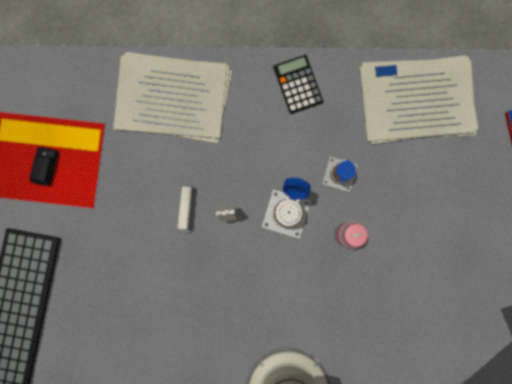

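The side view has the station at about (290,208), with its open lid at (280,172) and a smaller look-alike behind it at (297,178). The top view has the dish at (289,212) and the lid at (296,188). The drink is at (353,235), the cream at (228,214), the stapler at (185,208), and the small look-alike at (343,172).

```bash
cat > h.py <<'E'
import numpy as np, cv2
from scipy.spatial.transform import Rotation as R
from bench import manip, effector, viewer
def cam(n):
    c=viewer.get_calibration(n); f=192/np.tan(np.radians(c['vfov'])/2)
    return c,f,R.from_quat(c['attitude']).as_matrix()
def proj(n,p):
    c,f,M=cam(n); q=M.T@(np.array(p)-c['eye']); return np.array([c['cx']+f*q[0]/q[2],c['cy']+f*q[1]/q[2]])
def ray(n,u,v):
    c,f,M=cam(n); return c['eye'],M@np.array([(u-c['cx'])/f,(v-c['cy'])/f,1])
def onz(n,u,v,z):
    e,d=ray(n,u,v); return e+d*(z-e[2])/d[2]
def tri(uv1,uv2): # side, top
    a,d=ray("side",*uv1); b,g=ray("top",*uv2)
    s=np.linalg.lstsq(np.c_[d,-g],b-a,rcond=None)[0]
    p,q=a+s[0]*d,b+s[1]*g; return (p+q)/2,np.linalg.norm(p-q)
E
python3 - <<'E'
from h import *
print(proj("top",[0,0,0]),proj("side",[0,0,0]))
t=cv2.imread("pics/top0.png"); s=cv2.imread("pics/side0.png")
cv2.imwrite("pics/topz.png",cv2.resize(t[150:260,200:380],None,fx=4.4,fy=4.4,interpolation=cv2.INTER_CUBIC))
cv2.imwrite("pics/sidez.png",cv2.resize(s[140:270,220:370],None,fx=4.4,fy=4.4,interpolation=cv2.INTER_CUBIC))
for n,im in(("top",t),("side",s)):
    h=cv2.cvtColor(im,cv2.COLOR_BGR2HSV)
    for nm,lo,hi in(("blue",(105,150,60),(125,255,255)),("pink",(165,60,120),(180,255,255))):
        m=cv2.inRange(h,lo,hi); k,l,st,c=cv2.connectedComponentsWithStats(m)
        for i in range(1,k):
            if st[i,4]>40: print(n,nm,st[i],c[i])
E
```

```text
[287.65118729 390.81744329] [454.86619377 325.84959069]
top blue [377  66  19  10 140] [385.83571429  70.57857143]
top blue [337 161  18  21 270] [345.5037037  170.41851852]
top blue [284 178  26  21 428] [296.40420561 188.15654206]
top pink [337 223  31  25 490] [352.98979592 234.65510204]
side blue [ 342  110   68   32 1162] [376.38984509 125.22891566]
side blue [268 157  37  28 626] [283.40894569 170.18530351]
side pink [336 161  21  19 301] [345.97009967 170.56810631]
side pink [331 180  26  21 332] [342.8253012  191.97891566]
```

View pics/topz.png

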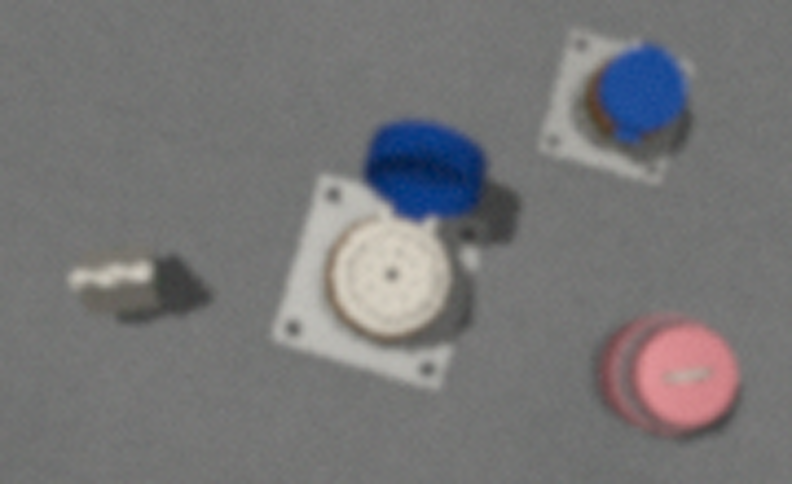

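View pics/sidez.png

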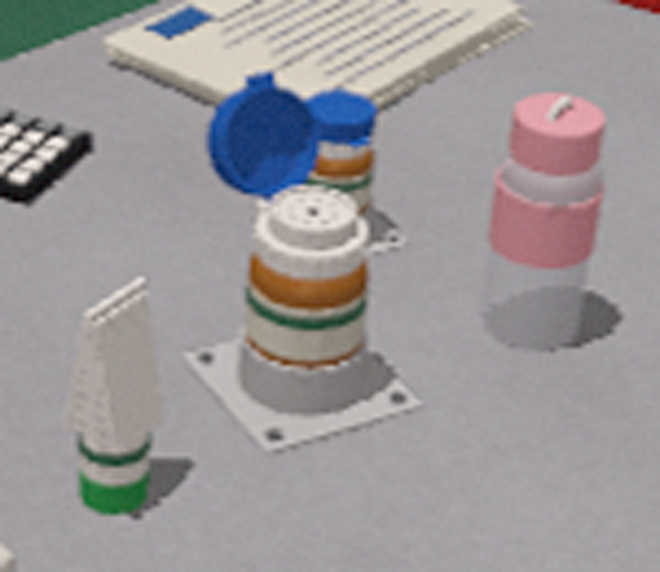

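The zoomed crops resolve the dish centre dot at crop (391,274) in the top view and (313,211) in the side view. The plate screws are at (333,194), (293,328), (428,369) and about (468,235) in the top crop.

Run:
```python
from h import *
T=lambda x,y:(200-.5+(x+.5)/4.4,150-.5+(y+.5)/4.4)
S=lambda x,y:(220-.5+(x+.5)/4.4,140-.5+(y+.5)/4.4)
print("dish tri",tri(S(313,211),T(391,274)), onz("top",*T(391,274),.126),onz("side",*S(313,211),.126))
c=[onz("top",*T(*p),.004)[:2] for p in((333,194),(293,328),(428,369),(468,235))]
cs=[onz("side",*S(*p),.004)[:2] for p in((206,358),(275,435),(398,397))]
print(c,np.mean(c,0),cs)
print("diag mids", (c[0]+c[2])/2,(cs[0]+cs[2])/2)
for q in (c,cs):
    for a,b in((0,1),(1,2)): d=q[a]-q[b]; print("edge",np.linalg.norm(d),np.degrees(np.arctan2(d[1],d[0])))
# tab
print("tab",tri(S(262,80),T(410,125)))
print("lid blob at .15",onz("top",296.4,188.16,.15))
print("drink top",onz("top",*T(688,375),.166),"cream top",onz("top",*T(113,272),.137), "green cap side",onz("side",*S(114,495),.01), "small", onz("top",*T(643,88),.09),"stapler",onz("top",185,208,.046))
e,d=ray("top",289,212);print(d)
```

```text
dish tri (array([0.47791987, 0.00949388, 0.1265113 ]), np.float64(0.0012659682692904236)) [0.47841023 0.00988514 0.126     ] [0.47801869 0.00842092 0.126     ]
[array([0.53239447, 0.03956721]), array([0.44808615, 0.06359563]), array([ 0.42372125, -0.02094058]), array([ 0.50778073, -0.0452535 ])] [0.47799565 0.00924219] [array([0.53272698, 0.03837524]), array([0.44808222, 0.06249156]), array([ 0.4243148 , -0.02206509])]
diag mids [0.47805786 0.00931332] [0.47852089 0.00815508]
edge 0.08766560594946965 -15.90789672721748
edge 0.08797737858506678 73.92203934743726
edge 0.08801325234259262 -15.902895706437603
edge 0.08783346201027392 74.30024151163549
tab (array([ 0.54992028, -0.00318676,  0.18194764]), np.float64(0.0204358114403013))
lid blob at .15 [ 0.53605863 -0.00756232  0.15      ]
drink top [ 0.42408964 -0.15033031  0.166     ] cream top [0.47700089 0.16692355 0.137     ] green cap side [0.46485487 0.17698749 0.01      ] small [ 0.59096495 -0.1390806   0.09      ] stapler [0.4878016  0.28157615 0.046     ]
[ 0.03484328 -0.05996674 -1.00044097]
```

Both views agree: station at (0.478, 0.009), dish triangulated at z = 0.1265 (should be 0.126), screw spacing 88 mm square, and yaw -15.9° towards the lid. Next I check IK for both jaw orientations.

```bash
cat >> h.py <<'E'
O=np.array([0.478,0.009,0]); yaw=np.radians(-15.9)
X=np.array([np.cos(yaw),np.sin(yaw),0]); Y=np.array([-np.sin(yaw),np.cos(yaw),0])
def P(x,y,z): return O+x*X+y*Y+np.array([0,0,z])
def Q(sgn,tilt=0):
    z=np.array([0,0,-1.]); x=sgn*Y
    return R.from_matrix(np.c_[x,np.cross(z,x),z]).as_quat()
E
python3 - <<'E'
from h import *
for s in(1,-1):
    for p in((0,0,.30),(0,0,.117),(.125,0,.30),(.125,0,.15),(.068,0,.165),(-.005,0,.137)):
        q=manip.solve_ik(P(*p),Q(s)); print(s,p,None if q is None else np.round(q,2))
E
```

```text
1 (0, 0, 0.3) [ 0.78  0.17 -0.94  1.86  0.15  1.18  1.08]
1 (0, 0, 0.117) [ 0.74  0.51 -1.    2.05  0.57  0.88  0.71]
1 (0.125, 0, 0.3) [ 0.79  0.55 -1.13  1.58  0.51  1.34  0.88]
1 (0.125, 0, 0.15) [ 0.73  0.71 -1.05  1.74  0.68  1.11  0.76]
1 (0.068, 0, 0.165) [ 0.75  0.56 -1.02  1.87  0.56  1.03  0.79]
1 (-0.005, 0, 0.137) [ 0.85  0.54 -1.15  2.05  0.62  0.95  0.66]
-1 (0, 0, 0.3) [ 0.89  0.2  -1.08  1.86  0.19  1.19 -2.1 ]
-1 (0, 0, 0.117) [ 0.6   0.44 -0.81  2.06  0.43  0.82 -2.31]
-1 (0.125, 0, 0.3) [ 0.59  0.42 -0.79  1.59  0.31  1.26 -2.1 ]
-1 (0.125, 0, 0.15) [ 0.46  0.54 -0.62  1.75  0.37  0.98 -2.15]
-1 (0.068, 0, 0.165) [ 0.56  0.45 -0.74  1.87  0.37  0.96 -2.19]
-1 (-0.005, 0, 0.137) [ 0.65  0.4  -0.86  2.05  0.41  0.86 -2.29]
```

Run:
```python
from h import *
t0=manip.current_clock()
effector.close(5)
manip.move_pose(P(0,0,.26),Q(1))
print(manip.current_clock(),manip.current_tool_pos()-P(0,0,.26),manip.current_force(),manip.current_finger_gap())
manip.servo_line(P(0,0,.140),vel=.12)
print(manip.current_clock(),manip.current_tool_pos()-P(0,0,.14),manip.current_force(),manip.current_q().round(2))
for n in("side","top"):
    im=viewer.get_image(n); a=im[110:270,200:400] if n=="side" else im[150:260,200:380]
    cv2.imwrite(f"pics/{n}1.png",cv2.resize(a[:,:,::-1],None,fx=3.7,fy=3.7,interpolation=cv2.INTER_CUBIC))
```

```text
3.85 [ 0.0002596  -0.00109163 -0.00011334] [ 0.44942195 -0.16726738  0.64568532] 0.0004168290968073139
5.0 [0.00063295 0.00015032 0.00063451] [ 0.1030528  -0.73201458  1.54390345] [ 0.8   0.5  -1.07  2.04  0.55  0.93  0.73]
```

View pics/side1.png

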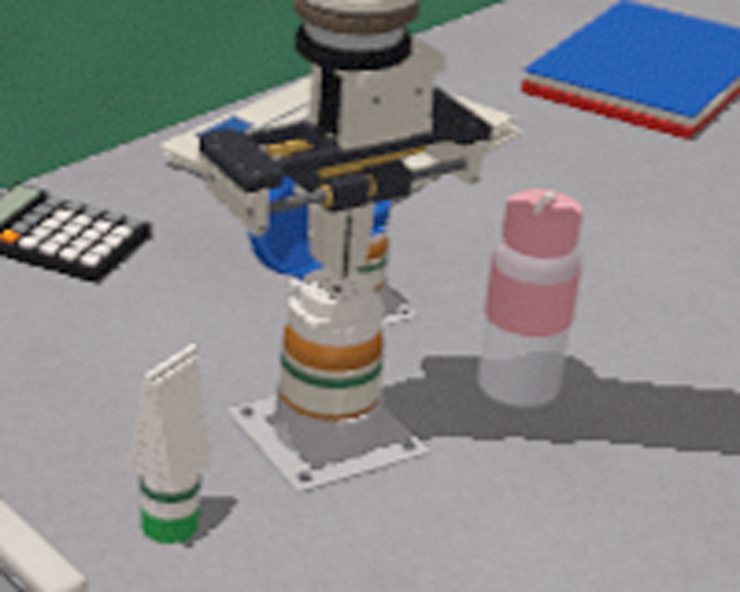

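View pics/top1.png

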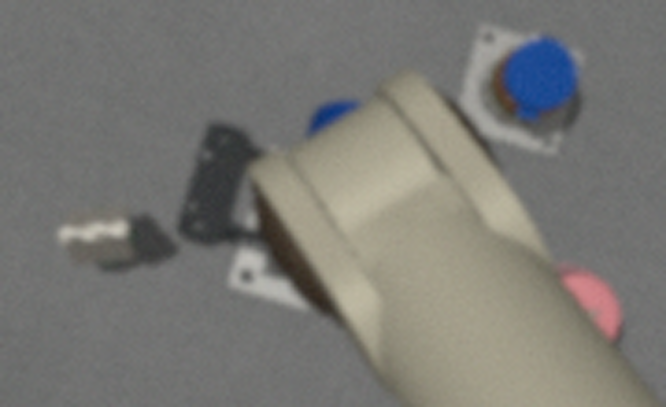

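The side view has the shut fingers at about (340,270), just above the dish and centred on it, with the lid clear behind the gripper body. The top view shows the body's long side along the station's y axis, as I assumed, so I can press.

Run:
```python
from h import *
f0=manip.current_force()[2]
for z in(.130,.127,.125,.123,.121,.119,.118,.117,.116,.115,.114,.113,.112):
    manip.servo_line(P(0,0,z),vel=.05)
    manip.sleep(.05)
    f=manip.current_force(); p=manip.current_tool_pos(); print(z,p.round(4),(f).round(2),round(f[2]-f0,2))
    if f[2]-f0>22: break
manip.sleep(.15)
print(manip.current_force(),manip.current_tool_pos())
im=viewer.get_image("side"); cv2.imwrite("pics/side2.png",cv2.resize(im[110:270,200:400][:,:,::-1],None,fx=3.7,fy=3.7,interpolation=cv2.INTER_CUBIC))
print(manip.current_clock())
```

```text
0.13 [0.4778 0.009  0.1298] [-0.66  0.19 -1.18] -0.7
0.127 [0.478  0.009  0.1269] [-0.07 -0.13  0.08] 0.56
0.125 [0.4783 0.0091 0.1253] [-0.96 -0.39  4.45] 4.94
0.123 [0.4783 0.0091 0.1233] [-0.95 -0.22  5.6 ] 6.08
0.121 [0.4783 0.0091 0.1214] [-1.78 -0.45  6.45] 6.94
0.119 [0.4783 0.0091 0.1195] [-1.74 -0.2   8.4 ] 8.88
0.118 [0.4783 0.0091 0.1186] [-2.52  0.26  8.71] 9.2
0.117 [0.4783 0.0091 0.1176] [-2.   -0.44  9.11] 9.59
0.116 [0.4784 0.0091 0.1172] [-5.36 -0.49 16.74] 17.22
0.115 [0.4784 0.0091 0.117 ] [-8.88 -1.61 27.72] 28.2
[-8.5756501  -2.38535606 27.8404611 ] [0.47842539 0.00910064 0.11706171]
8.4
```

The stop shows clearly: force jumps at z = 0.117, which is 0.126 minus 9 mm. Next I release and move behind the lid.

Run:
```python
from h import *
manip.servo_line(P(0,0,.27),vel=.15)
manip.sleep(.1)
manip.servo_line(P(.135,0,.27),vel=.2)
s=viewer.get_image("side"); cv2.imwrite("pics/side3.png",cv2.resize(s[110:270,200:400][:,:,::-1],None,fx=3.7,fy=3.7,interpolation=cv2.INTER_CUBIC))
print(manip.current_force(),manip.current_tool_pos()-P(.135,0,.27),manip.current_clock())
```

```text
[ 0.45109555 -0.02572561 -0.06506867] [-0.00108956  0.00086147 -0.00014656] 10.5583
```

View pics/side3.png

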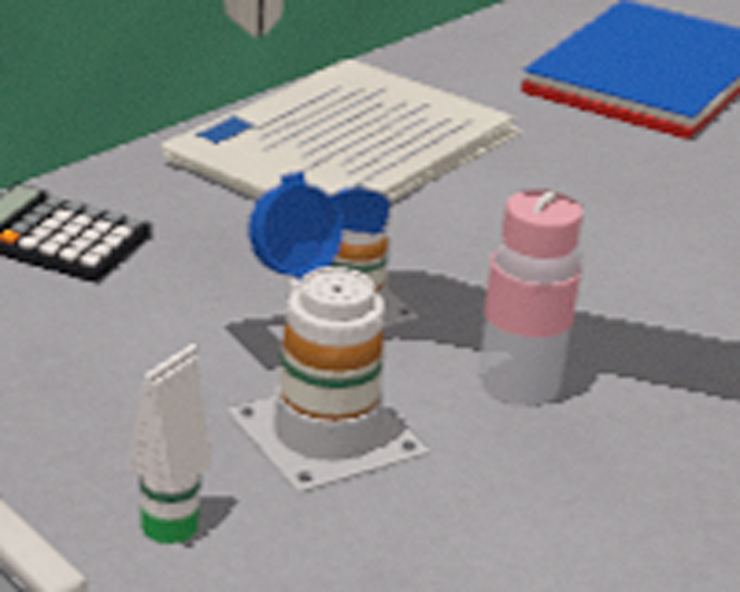

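The dish (337,287) is back up and the lid (297,225) is still open, with the bystanders unmoved. Now the arc push from behind.

Run:
```python
from h import *
manip.servo_line(P(.132,0,.152),vel=.2)
print(manip.current_force(),manip.current_clock())
def go(x,z,v):
    manip.servo_line(P(x,0,z),vel=v); f=manip.current_force(); p=manip.current_tool_pos()-P(x,0,z)
    print(round(x,4),round(z,4),f.round(2),p.round(4),round(manip.current_clock(),2))
    return np.linalg.norm(f)
for x in(.105,.085,.0675):
    if go(x,.160,.08)>20: raise SystemExit
a,b,h=.050,.022,.0095
for th in(80,65,50):
    t=np.radians(th)
    if go(.036-a*np.cos(t)+b*np.sin(t)+h,.115+a*np.sin(t)+b*np.cos(t),.08)>20: raise SystemExit
s=viewer.get_image("side"); cv2.imwrite("pics/side4.png",cv2.resize(s[110:270,200:400][:,:,::-1],None,fx=3.7,fy=3.7,interpolation=cv2.INTER_CUBIC))
```

```text
[ 0.82802885  0.4652214  -0.62716671] 11.3
0.105 0.16 [ 0.13 -0.65 -1.18] [ 0.0004 -0.0003  0.0007] 11.8
0.085 0.16 [-0.73 -0.58 -0.65] [-0.0001 -0.0001 -0.    ] 12.2
0.0675 0.16 [-0.43 -0.31 -0.55] [-0.0002 -0.0001 -0.0001] 12.57
0.0585 0.1681 [-0.45 -0.81  0.05] [-0.      0.0002  0.0005] 12.87
0.0443 0.1696 [0.66 0.1  0.  ] [-0.0004 -0.0001 -0.    ] 13.19
0.0302 0.1674 [ 0.49 -0.23 -0.23] [-0.0004 -0.     -0.0001] 13.52
```

View pics/side4.png

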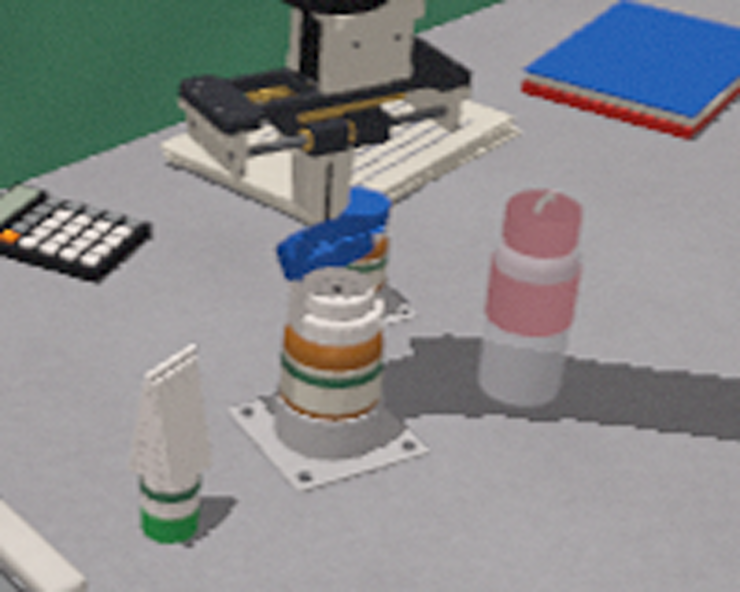

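The lid at (330,235) is following the fingertip at (320,215) and is about half shut over the dish. I continue the arc and press it shut.

Run:
```python
from h import *
def go(x,z,v):
    manip.servo_line(P(x,0,z),vel=v); f=manip.current_force(); p=manip.current_tool_pos()-P(x,0,z)
    print(round(x,4),round(z,4),f.round(2),p.round(4),round(manip.current_clock(),2))
    return np.linalg.norm(f)
a,b,h=.050,.022,.0095
for th in(38,26,15,6,1):
    t=np.radians(th)
    if go(.036-a*np.cos(t)+b*np.sin(t)+h,.115+a*np.sin(t)+b*np.cos(t),.08)>25: break
x=-.010
for z in(.1365,.136,.135,.134):
    manip.sleep(.05)
    if go(x,z,.04)>14: break
manip.sleep(.3); print(manip.current_tool_pos(),manip.current_force())
manip.servo_line(P(x,0,.28),vel=.2)
manip.servo_line(P(-.05,-.2,.30),vel=.25)
manip.sleep(.2)
for n in("side","top"):
    im=viewer.get_image(n); cv2.imwrite(f"pics/{n}5f.png",im[:,:,::-1]); a=im[110:270,200:400] if n=="side" else im[150:260,200:380]
    cv2.imwrite(f"pics/{n}5.png",cv2.resize(a[:,:,::-1],None,fx=3.7,fy=3.7,interpolation=cv2.INTER_CUBIC))
print(manip.current_clock(),manip.current_force())
```

```text
0.0196 0.1631 [ 0.28 -0.32 -0.44] [-0.0003  0.     -0.0001] 13.86
0.0102 0.1567 [ 0.49  0.34 -0.13] [-0.0004 -0.     -0.0002] 14.15
0.0029 0.1492 [ 0.16 -0.42  0.76] [-0.0005  0.     -0.0003] 14.43
-0.0019 0.1421 [ 0.14 -0.02  0.04] [-0.0006  0.     -0.0005] 14.69
-0.0041 0.1379 [ 0.25 -0.32 -0.06] [-0.0003  0.     -0.0002] 14.94
-0.01 0.1365 [ 1.92 -0.9   3.89] [0.001  0.0001 0.0007] 15.29
-0.01 0.136 [ 0.13 -1.63  9.43] [0.0009 0.0001 0.0009] 15.59
-0.01 0.135 [-2.7  -1.42 18.9 ] [0.0009 0.0002 0.0016] 15.89
[0.46929019 0.01192229 0.13659796] [-1.5563183  -1.00557489 18.77729889]
18.4417 [ 0.175064   -0.16029059 -0.41857732]
```

View pics/side5.png

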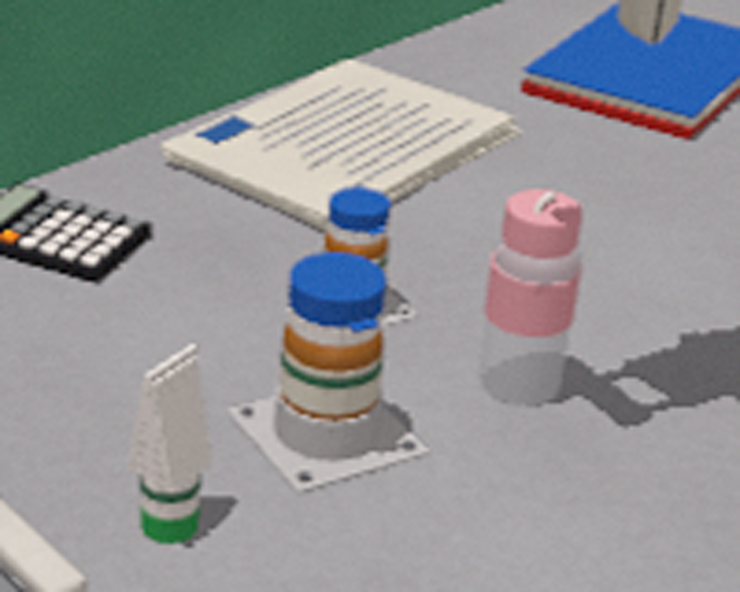

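View pics/top5.png

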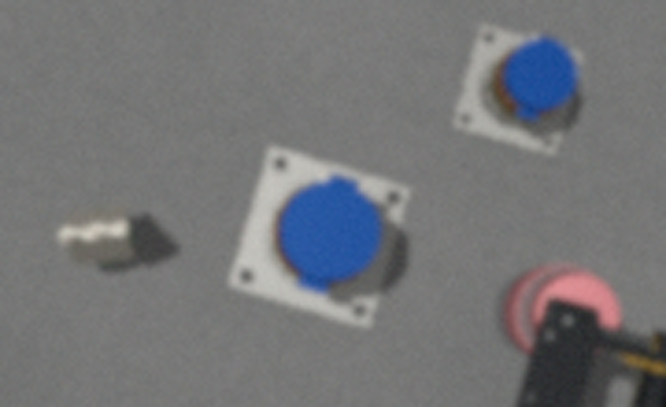

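The lid at side (338,290) and top (330,232) lies flat on the collar and centred on it. The drink, cream and stapler are where they were, and the gripper is clear.

```bash
python3 -c "
from h import *
manip.hand_in(); print(manip.current_clock())"
```

```text
the job is handed in; nothing more can be done
the job is handed in; nothing more can be done
```

The dispenser is primed and its blue lid is pressed shut; I handed the job in shortly after 18.4 s on the robot's clock, against the 40 s limit. The hand-in gives no verdict.

- **Locating the station:** both cameras put it at about (0.478, 0.009) with a yaw of -15.9°. The dish triangulated to a height of 126.5 mm, where 126 mm was expected.
- **Pump:** I pressed the dish with shut fingers until it met its stop at a height of 117 mm, the full 9 mm, at about 28 N. I then released it, and the next picture showed the dish up and the lid still open.
- **Lid:** I swept it over from behind along its hinge arc and pressed it down with about 19 N. The fingertips stopped at about 136.6 mm, against 137 mm expected for a shut lid.
- **Last checks:** the final pictures show the lid flat on the collar. The drinking bottle and cream tube look upright and unmoved, the stapler looks unmoved where it is in view, and the gripper is clear of everything. I judged the bystanders by eye and did not re-measure them.

No check failed. The dish cannot be seen under the shut lid. That it is up rests on the picture taken before closing and on the lid's 8 mm clearance above the dish rim.

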